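# Put the polishing wheels away in the caddy

### The arm

A 6-joint arm with a two-finger parallel gripper is mounted at the origin on a cart in front of the work surface, level with it; the furniture and walls round the work are solid. World frame = base frame: x ahead of the robot, y to its left, z up, the work surface at z = 0. Lengths are in m, angles in rad, forces in N, time in s.
With the tool pointing down it reaches from about 0.2 to 0.875 m from the base axis. Payload 3.4 kg.
Tool frame: the origin (TCP) lies on the centre line of the jaws, within the pads' length; the fingertips stand 22 mm ahead of it and the grasp point (between the pads) lies 3 mm ahead of it; z points along the fingers, y is the line along which they close (so a half turn about z gives the same grasp; the last joint's range is limited). The gripper opens to 94 mm and grips with 3 to 60 N. Pads are 16 mm wide; open, the fingers measure 119 mm over their backs; the gripper's body (75 mm by 177 mm) begins 78 mm behind the grasp point.
Start: joints at [-1.304, 0.276, 1.505, -0, 1.361, -0.121], TCP at [0.217, -0.532, 0.227] pointing down, gripper open.
Joint ranges: [-2.89, 2.89], [-0.75, 2.08], [0.22, 2.7], [-1.18, 4.32], [0.11, 2.71], [-2.7, 2.7]. Speed limits (rad/s): [2.57, 2.57, 3.14, 3.14, 3.14, 3.14].

### API

Orientations are given as a rotation vector (axis times angle).
In Python, from station import arm gives the robot as it stands.
- The arm moves only by the tool play_rows, never from a script. Its argument "steps" is a list that holds one entry, the list of rows, each a list of 5 numbers: the shift along the tool's x, y, z in mm, then the turn about the tool's z in rad, then the finger opening in mm, from 0 to 94. A call has 1 to 10 rows; each row shifts and turns the commanded pose from where the row before left it, along the tool's axes as they then stand; what a row does not reach is not made up. A row lasts 1/8 s, in which the tool goes at most 62.5 mm and 10.7 degrees, less where a joint would pass 70% of its speed; a pose out of reach is approached as far as the arm can. A call is refused whole if a number of a shift passes 62.5 or a number of a turn 0.188, either way. A call with a gripper value outside its range is refused whole. The fingers move at their own pace and stop on an object; "newtons" is the grip in N (left out, the last holds). Time passes only in rows, so rows that do not move let the fingers close. It gives the time, the measured TCP pose, the force, the opening and the grip force at its end, in the units of the state.
- arm.observe(): the state, without advancing time (a new reading comes with each control period).
- arm.snapshot(name): name is "scene" or "top" or "wrist"; returns (picture, depth): 420x560x3 uint8, red, green, blue; 420x560 float32, m along the optical axis (not along the pixel's ray), 0 where there is no reading.
- arm.get_calibration(name): a dict with "vertical_fov" (degrees; the focal length in pixels is half the picture's height over the tangent of half this angle, whatever the lens; pixels are square), "cx", "cy" (the principal point, pixels), "dist" ([k1, k2, p1, p2, k3] as OpenCV has them; the pictures are not rectified), "extrinsics" (4x4, takes a point from camera to world coordinates); the wrist camera has in their place "T_tool_cam" (4x4, takes a point from camera to tool coordinates, whose origin is the TCP and whose axes are the flange's). Camera axes: x right, y up, looking along -z (the intrinsics and any distortion apply to the point x, -y, -z); pixel columns grow to the right and rows downward; lengths in m; the calibration is good to about 2 mm. A picture is of the moment at which its call begins: read the wrist's pose just before it. get_calibration takes no time and is no camera call.
- arm.job_done(): hands the job in; it is judged then, once.
The state is a dict: "time": time; "joint_pos": joint angles; "joint_velocities": joint speeds; "joint_efforts": joint torques, N m; "ee_pos": TCP position; "eef_rot": TCP orientation; "ft_force": force on the tool from outside, world axes, zero at the start; "wrist_torque": the same for the moment, N m; "grip_width": opening from 0.0 (shut) to 1.0 (fully open); "gripper_force": force on a finger pad.
Only numpy, scipy, OpenCV 4.12 (cv2) and the standard library are available. Lean on these libraries where they do the work, as an engineer would, in place of code of your own. Each camera call takes 0.05 s, during which the arm holds its last target. There are 200 camera calls.

### The job

Tidy the three loose polishing wheels into the caddy: each wheel lying flat in the nest of its own size, the largest wheel in the largest nest, the middle one in the middle-sized nest and the smallest in the smallest nest. The two ring blanks are workpieces, not wheels: leave them where they lie, and leave the pliers and the compound bar undisturbed too.

Things in the scene. Friction and masses are not known exactly. Their poses are not given: they have to be found in the camera images.
- bristle_wheel_center (a point): the largest polishing wheel: flat dark disc with a small red hub patch, 60 mm in diameter, 10 mm thick, lying flat and loose on the bench, about 16 g; the point is its centre, half-way up; z is the disc's axis. It lies either in the front strip before a grey dust hood (hood and guard 0.17 to 0.31 m high, beyond x = 0.52, y below 0.08) or further back, right of a green hood whose side wall stands at y = 0.39
- rubber_wheel_center (a point): the middle-sized polishing wheel: plain dark green disc, 44 mm in diameter, 10 mm thick, lying flat and loose on the bench, about 12 g; the point is its centre, half-way up; z is the disc's axis. It lies either in the front strip before a grey dust hood (hood and guard 0.17 to 0.31 m high, beyond x = 0.52, y below 0.08) or further back, right of a green hood whose side wall stands at y = 0.39
- felt_wheel_center (a point): the smallest polishing wheel: plain pale felt disc, 34 mm in diameter, 11 mm thick, lying flat and loose on the bench, about 12 g; the point is its centre, half-way up; z is the disc's axis. It lies either in the front strip before a grey dust hood (hood and guard 0.17 to 0.31 m high, beyond x = 0.52, y below 0.08) or further back, right of a green hood whose side wall stands at y = 0.39
- nest_large_floor (a point): the largest of three round fixed nests (shallow aluminium dishes), for the largest wheel. Point: centre of its flat floor, 6 mm above the bench; bore 76 mm, rim 2.5 mm thick and 4 mm above the floor. The nests stand in a row 83 mm apart, in any order, in the caddy, a fixed wooden tray 88 x 258 mm, 8 mm high at its ends. z is up, y runs along the row, x across it, away from the robot.
- nest_medium_floor (a point): the middle-sized of three round fixed nests (shallow aluminium dishes), for the middle-sized wheel. Point: centre of its flat floor, 6 mm above the bench; bore 60 mm, rim 2.5 mm thick and 4 mm above the floor. The nests stand in a row 83 mm apart, in any order, in the caddy, a fixed wooden tray 88 x 258 mm, 8 mm high at its ends. z is up, y runs along the row, x across it, away from the robot.
- nest_small_floor (a point): the smallest of three round fixed nests (shallow aluminium dishes), for the smallest wheel. Point: centre of its flat floor, 6 mm above the bench; bore 50 mm, rim 2.5 mm thick and 4 mm above the floor. The nests stand in a row 83 mm apart, in any order, in the caddy, a fixed wooden tray 88 x 258 mm, 8 mm high at its ends. z is up, y runs along the row, x across it, away from the robot.
- grey_blank_center (a point): ring blank, a workpiece to leave alone: light grey metal ring with a recess and two small lugs, 36 x 41 mm, 8 mm high, lying loose on the bench; the point is its centre, half-way up
- brass_blank_center (a point): ring blank, a workpiece to leave alone: brass-coloured ring with a recess and two small lugs, 30 x 35 mm, 8 mm high, lying loose on the bench; the point is its centre, half-way up
- pliers_center (a point): flat-nose pliers to leave alone, under the lip of the grey hood, 42 x 150 mm, 12 mm high, loose; the point is their middle, half-way up; y runs along them
- red_bar_center (a point): bar of polishing compound to leave alone, 34 x 70 mm, 29 mm high, loose; the point is its middle, half-way up; y runs along it
There are look-alikes about, which are no part of the job. Leave any purple look-alike of the part that bears bristle_wheel_center alone.

How it is judged:
At the end, for the whole second after the job is handed in: Each wheel lies flat and at rest on the floor of the nest of its own size: centre within 11 mm of the nest's centre seen from above, centre less than 8.5 mm above the nest's floor, tilted less than 0.08 rad. Neither ring blank, nor the pliers, nor the compound bar was ever moved more than 20 mm (horizontal distance between bristle_wheel_center and nest_large_floor below 0.011 m and z of bristle_wheel_center in the frame of nest_large_floor below 0.0085 m and angle between the z axis of bristle_wheel_center and the z axis of nest_large_floor, either way round below 0.08 rad and linear speed of each of bristle_wheel, rubber_wheel, felt_wheel below 0.02 m/s and horizontal distance between rubber_wheel_center and nest_medium_floor below 0.011 m and z of rubber_wheel_center in the frame of nest_medium_floor below 0.0085 m and angle between the z axis of rubber_wheel_center and the z axis of nest_medium_floor, either way round below 0.08 rad and horizontal distance between felt_wheel_center and nest_small_floor below 0.011 m and z of felt_wheel_center in the frame of nest_small_floor below 0.0085 m and angle between the z axis of felt_wheel_center and the z axis of nest_small_floor, either way round below 0.08 rad); the robot touches nothing.
It fails at once if the grey ring blank was moved more than 20 mm (distance of grey_blank_center from where it was at the start of the episode above 0.02 m).
It fails at once if the brass ring blank was moved more than 20 mm (distance of brass_blank_center from where it was at the start of the episode above 0.02 m).
It fails at once if the pair of pliers was moved more than 20 mm (distance of pliers_center from where it was at the start of the episode above 0.02 m).
It fails at once if the compound bar was moved more than 20 mm (distance of red_bar_center from where it was at the start of the episode above 0.02 m).
It also fails if it takes over 102 s, if anything falls off the work surface, if the arm or the gripper's body presses on something with over 40 N, if the wrist force passes 120 N, or if a joint passes its speed limit or range.

## Working session

There is one attempt and no reset: what is moved stays moved. The work goes in short steps, Python scripts to look and compute and a tool call to move; the robot and the scene stay as the last step left them, time stands still between calls to the robot, and variables do not carry over. Pictures are saved under pics/ and viewed, at most 14 in all, crops included, and the job is handed in when it is done.

Besides the shell and the picture viewer there is one more tool, called after "Emit:" as a command line: name --argument value ..., lists and objects as JSON in quotes. play_rows: Moves the arm, as the interface text tells. Its arguments: {"type":"object","properties":{"steps":{"type":"array","items":{"type":"array","items":{"type":"array","items":{"type":"number"}}}},"newtons":{"type":"number"}},"required":["steps"]}

```bash
mkdir -p pics; ls; cat > h.py <<'E'
import numpy as np,cv2
from station import arm
from scipy.spatial.transform import Rotation as R
def cam(n):
    c=arm.get_calibration(n);f=210/np.tan(np.radians(c["vertical_fov"])/2)
    K=np.array([[f,0,c["cx"]],[0,f,c["cy"]],[0,0,1.]])
    if n=="wrist":
        s=arm.observe();T=np.eye(4);T[:3,:3]=R.from_rotvec(s["eef_rot"]).as_matrix();T[:3,3]=s["ee_pos"];T=T@np.array(c["T_tool_cam"])
    else: T=np.array(c["extrinsics"])
    return K,np.array(c["dist"],float),T
def snap(n,name):
    K,d,T=cam(n);p,z=arm.snapshot(n)
    cv2.imwrite(f"pics/{name}.png",p[:,:,::-1]);np.savez(f"pics/{name}.npz",p=p,z=z,K=K,d=d,T=T)
def pts(name,uv,zw=None):
    D=np.load(f"pics/{name}.npz");uv=np.array(uv,float).reshape(-1,1,2)
    n=cv2.undistortPoints(uv,D["K"],D["d"]).reshape(-1,2);T=D["T"]
    ray=np.c_[n[:,0],-n[:,1],-np.ones(len(n))]@T[:3,:3].T
    if zw is None:
        q=uv.reshape(-1,2).round().astype(int);s=D["z"][q[:,1],q[:,0]]
    else: s=(zw-T[2,3])/ray[:,2]
    return T[:3,3]+ray*np.reshape(s,(-1,1))
E
python3 - <<'E'
from h import *
for n in("scene","top","wrist"): snap(n,n+"0")
for n in("scene","top","wrist"):
    print(n,cam(n)[2].round(3).tolist(),cam(n)[0][0,0])
print(arm.observe())
E
```

```text
pics
scene [[-0.717, 0.425, -0.553, 0.089], [-0.697, -0.409, 0.589, 0.558], [0.024, 0.808, 0.589, 0.55], [0.0, 0.0, 0.0, 1.0]] 429.23317635244285
top [[0.002, 0.981, -0.193, 0.389], [-1.0, 0.004, 0.012, 0.058], [0.012, 0.193, 0.981, 0.971], [0.0, 0.0, 0.0, 1.0]] 498.37852876571316
wrist [[0.378, 0.889, 0.258, 0.292], [-0.926, 0.363, 0.104, -0.501], [-0.001, -0.278, 0.96, 0.384], [0.0, 0.0, 0.0, 1.0]] 337.9527878290492
{'time': 0.15, 'joint_pos': array([-1.30402733e+00,  2.76473697e-01,  1.50579978e+00, -1.92436917e-05,
        1.36071669e+00, -1.21020725e-01]), 'joint_velocities': array([ 0.00095692,  0.0002985 , -0.00422295, -0.00020414, -0.00068703,
        0.00037108]), 'joint_efforts': array([ 2.24879019e-03, -4.04920828e+01, -2.37431002e+01,  7.02605140e-02,
        3.15923500e-02, -9.87263570e-05]), 'ee_pos': array([ 0.2173082 , -0.53194184,  0.22680672]), 'eef_rot': array([-3.08135544e+00, -6.05066965e-01,  1.89229616e-04]), 'ft_force': array([-0.62557242,  0.65309256, -0.93332562]), 'wrist_torque': array([ 0.04361061, -0.03130516, -0.04726952]), 'gripper_force': 0.0, 'grip_width': 0.9980907019594294}
```

View pics/top0.png

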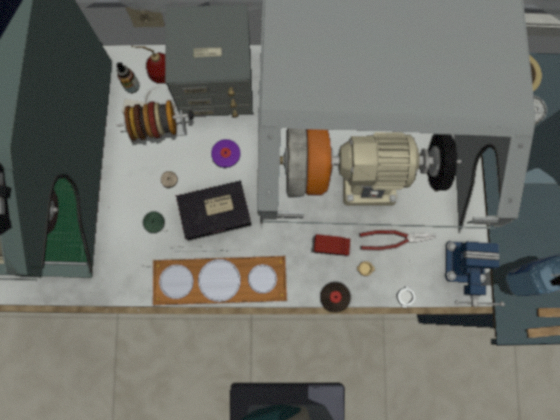

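View pics/scene0.png

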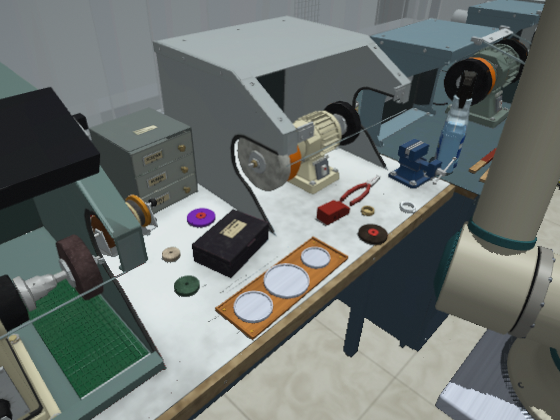

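The top view shows the bristle wheel at (336,297), the rubber wheel at (153,222) and the felt wheel at (169,179). The nests are medium (176,281), large (219,280) and small (262,278). The purple look-alike is at (226,153).

```bash
python3 - <<'E'
from h import *
D=np.load("pics/top0.npz");p=D["p"]
a=cv2.resize(p[135:310,115:295],None,fx=4.4,fy=3.4*4.4/3.4*0.77,interpolation=cv2.INTER_CUBIC)
s=4;A=cv2.resize(p[160:308,130:295],None,fx=s,fy=s,interpolation=cv2.INTER_CUBIC)
B=cv2.resize(p[225:317,300:430],None,fx=s,fy=s,interpolation=cv2.INTER_CUBIC)
cv2.imwrite("pics/A.png",A[:,:,::-1]);cv2.imwrite("pics/B.png",B[:,:,::-1])
uv=[[336,297],[153,222],[169,179],[176,281],[219,280],[262,278],[226,153],[195,215],[235,210],[331,245],[365,268],[405,296],[100,200],[105,60],[240,110],[180,122]]
print(np.c_[uv,pts("top0",uv).round(3)])
E
```

```text
[[ 3.36e+02  2.97e+02  4.20e-01 -7.30e-02 -3.00e-03]
 [ 1.53e+02  2.22e+02  5.66e-01  2.87e-01 -1.00e-03]
 [ 1.69e+02  1.79e+02  6.54e-01  2.59e-01  0.00e+00]
 [ 1.76e+02  2.81e+02  4.50e-01  2.37e-01  1.00e-03]
 [ 2.19e+02  2.80e+02  4.52e-01  1.53e-01  2.00e-03]
 [ 2.62e+02  2.78e+02  4.56e-01  7.00e-02  4.00e-03]
 [ 2.26e+02  1.53e+02  7.09e-01  1.45e-01  1.00e-03]
 [ 1.95e+02  2.15e+02  5.72e-01  1.98e-01  4.10e-02]
 [ 2.35e+02  2.10e+02  5.81e-01  1.22e-01  4.50e-02]
 [ 3.31e+02  2.45e+02  5.18e-01 -6.20e-02  2.50e-02]
 [ 3.65e+02  2.68e+02  4.76e-01 -1.31e-01  0.00e+00]
 [ 4.05e+02  2.96e+02  4.21e-01 -2.08e-01 -2.00e-03]
 [ 1.00e+02  2.00e+02  6.10e-01  3.97e-01 -2.00e-03]
 [ 1.05e+02  6.00e+01  8.93e-01  3.94e-01  4.50e-02]
 [ 2.40e+02  1.10e+02  7.90e-01  1.16e-01  3.10e-02]
 [ 1.80e+02  1.22e+02  7.74e-01  2.41e-01  6.00e-03]]
```

View pics/A.png

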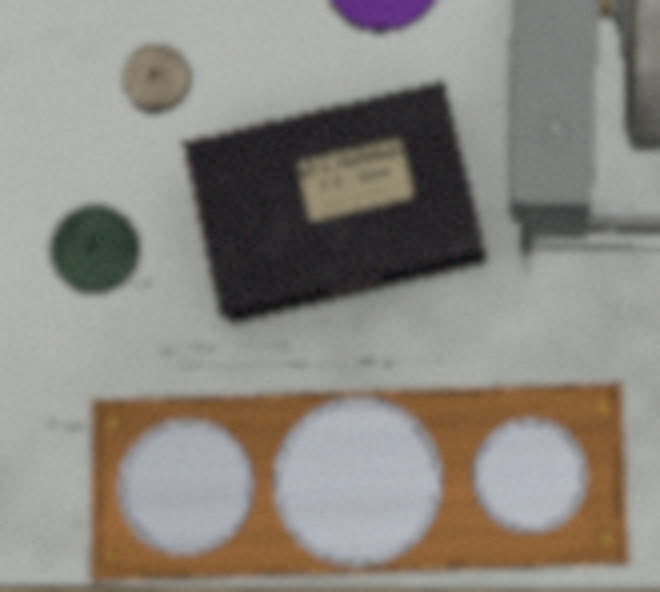

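View pics/B.png

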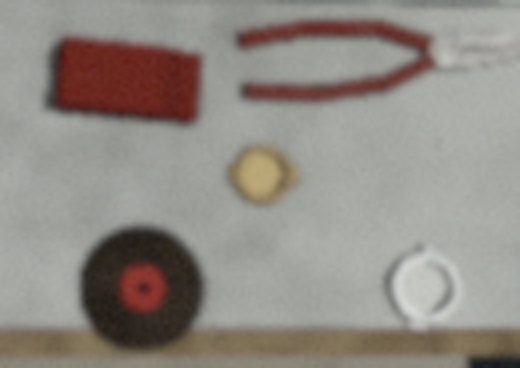

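```bash
python3 - <<'E'
from h import *
uv=[[335.1,296.4],[153.4,221.6],[168.6,178.9],[175.9,281.1],[219.1,280.1],[262.1,278.4]]
print(pts("top0",uv,.010).round(4))
def g(c,o): return [o[0]+c[0]/4-.4,o[1]+c[1]/4-.4]
q=[g(c,(130,160)) for c in [(95,402),(620,385),(625,563),(93,578)]]
print("tray",pts("top0",q,.008).round(4))
print("box",pts("top0",[g(c,(130,160)) for c in [(185,145),(225,318),(483,260)]],.05).round(4))
s=arm.observe();print(R.from_rotvec(s["eef_rot"]).as_matrix().round(3))
E
```

```text
[[ 0.4206 -0.0698  0.01  ]
 [ 0.5646  0.284   0.01  ]
 [ 0.6513  0.2578  0.01  ]
 [ 0.4488  0.2353  0.01  ]
 [ 0.4511  0.1524  0.01  ]
 [ 0.4547  0.0699  0.01  ]]
tray [[0.4891 0.281  0.008 ]
 [0.4985 0.0266 0.008 ]
 [0.4132 0.0244 0.008 ]
 [0.4048 0.2783 0.008 ]]
box [[0.6071 0.2342 0.05  ]
 [0.5244 0.2122 0.05  ]
 [0.5523 0.0921 0.05  ]]
[[ 0.926  0.378 -0.   ]
 [ 0.378 -0.926  0.001]
 [ 0.    -0.001 -1.   ]]
```

Emit:
play_rows --steps '[[[0, 0, 0, 0.13, 94], [0, 0, 0, 0.13, 94], [0, 0, 0, 0.128, 94], [10, -55, 0, 0, 94], [26, -56, 0, 0, 94], [26, -56, 0, 0, 94], [26, -56, 0, 0, 94], [26, -56, 0, 0, 94], [26, -56, 0, 0, 94], [20, -56, 0, 0, 94]]]' --newtons 15

```text
time: 1.4
ee_pos: [0.3781, -0.1395, 0.2275]
eef_rot: [3.141, -0.001, 0.001]
ft_force: [0.3, -0.4, -0.9]
grip_width: 1.001
gripper_force: 0.0
```

Emit:
play_rows --steps '[[[22, -35, 0, 0, 94], [20, -35, 0, 0, 94], [0, 0, 40, 0, 94], [0, 0, 0, 0, 94], [0, 0, 0, 0, 94]]]'

```text
time: 2.02
ee_pos: [0.4198, -0.0718, 0.1882]
eef_rot: [3.141, -0.001, 0.001]
ft_force: [0.2, -0.8, -0.6]
grip_width: 1.006
gripper_force: 0.0
```

```bash
python3 - <<'E'
from h import *
snap("wrist","w1");print(arm.observe()["ee_pos"])
D=np.load("pics/w1.npz");p=D["p"].astype(int)
m=((p[:,:,0]>120)&(p[:,:,1]<80)&(p[:,:,2]<80)).astype(np.uint8)
n,l,st,c=cv2.connectedComponentsWithStats(m)
for i in range(1,n):
    if st[i,4]>60: print(st[i],c[i],pts("w1",[c[i]],.01).round(4))
E
```

```text
[ 0.42016423 -0.07203958  0.18853444]
[266 185  18   9 115] [274.70434783 188.89565217] [[ 0.4259 -0.0686  0.01  ]]
```

View pics/w1.png

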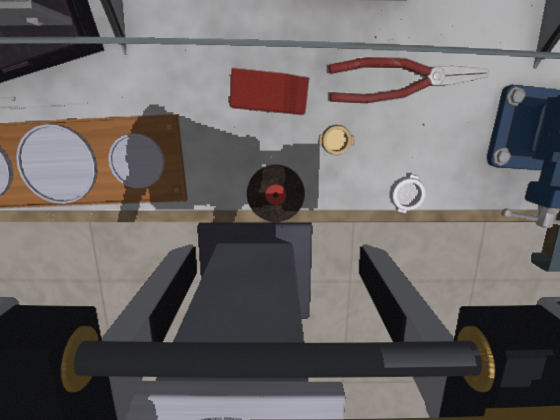

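The wrist view shows the bristle wheel, centre about (275.5,193), lying clear of the brass blank (337,139) and the grey blank (408,193). The small nest is at (137,161).

```bash
python3 - <<'E'
from h import *
print(pts("w1",[[275.5,193],[247,193],[304,193],[275.5,164.5],[275.5,221.5],[137,161],[57,163]],.01).round(4))
E
```

```text
[[ 0.4217 -0.0694  0.01  ]
 [ 0.4217 -0.0404  0.01  ]
 [ 0.4216 -0.0984  0.01  ]
 [ 0.4508 -0.0695  0.01  ]
 [ 0.3912 -0.0693  0.01  ]
 [ 0.4547  0.0688  0.01  ]
 [ 0.4533  0.1511  0.01  ]]
```

Emit:
play_rows --steps '[[[1.5, -2, 50, 0, 94], [0, 0, 50, 0, 94], [0, 0, 40, 0, 94], [0, 0, 15, 0, 94], [0, 0, 6, 0, 94], [0, 0, 0, 0, 94], [0, 0, 0, 0, 50], [0, 0, 0, 0, 50], [0, 0, 0, 0, 50], [0, 0, 0, 0, 50]]]'

```text
time: 3.32
ee_pos: [0.4212, -0.0694, 0.0267]
eef_rot: [3.141, -0.0, 0.001]
ft_force: [-1.1, 1.4, 1.6]
grip_width: 0.629
gripper_force: 15.0
```

Emit:
play_rows --steps '[[[0, 0, -40, 0, 50], [0, 0, -30, 0, 50], [8, -50, 0, 0, 50], [8, -57, 0, 0, 50], [8, -57, 0, 0, 50], [7, -57, 0, 0, 50], [0, 0, 0, 0, 50], [0, 0, 0, 0, 50]]]'

```text
time: 4.32
ee_pos: [0.4515, 0.1513, 0.0962]
eef_rot: [3.141, 0.002, -0.002]
ft_force: [-0.5, -0.4, -0.4]
grip_width: 0.634
gripper_force: 15.0
```

```bash
python3 - <<'E'
from h import *
snap("wrist","w2");print(arm.observe()["ee_pos"])
E
```

```text
[0.45158749 0.15066541 0.09622469]
```

View pics/w2.png

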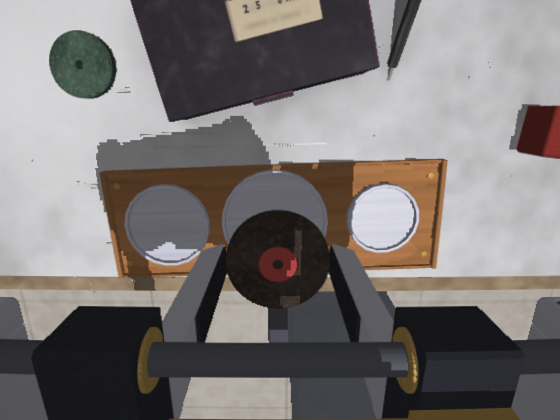

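The wheel is held level, with its centre about (278,263). The nests are medium (167,225), large (275,222) and small (383,217). I'll lower it and release.

Emit:
play_rows --steps '[[[0, -1, 30, 0, 50], [0, 0, 20, 0, 50], [0, 0, 9, 0, 50], [0, 0, 3.5, 0, 50], [0, 0, 0, 0, 50], [0, 0, 0, 0, 72], [0, 0, 0, 0, 72], [0, 0, -10, 0, 76], [0, 0, -50, 0, 76], [0, 0, -50, 0, 76]]]'

```text
time: 5.62
ee_pos: [0.4518, 0.1526, 0.1456]
eef_rot: [3.141, 0.0, -0.001]
ft_force: [0.6, 0.1, -0.1]
grip_width: 0.811
gripper_force: 0.0
```

```bash
python3 - <<'E'
from h import *
print(pts("w2",[[167,225],[275,222],[383,217],[82,64]],.01).round(4))
E
```

```text
[[0.4499 0.2358 0.01  ]
 [0.4524 0.1535 0.01  ]
 [0.4564 0.0718 0.01  ]
 [0.5648 0.2842 0.01  ]]
```

```bash
python3 - <<'E'
from h import *
print(arm.observe()["joint_pos"].round(2)); snap("wrist","w3")
E
```

```text
[ 0.18  0.19  1.84 -0.    1.11  1.75]
```

View pics/w3.png

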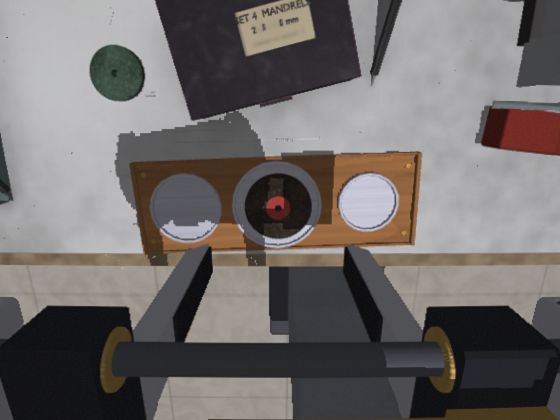

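The bristle wheel sits centred in the large nest: (277,207) against the nest's (277,204). Next is the rubber wheel, which three views put at (0.565, 0.284).

Emit:
play_rows --steps '[[[40, -44, 0, 0, 64], [40, -44, 0, 0, 64], [33, -44, 0, 0, 64], [0, 0, 0, 0, 64], [0, 0, 40, 0, 64], [0, 0, 35, 0, 64]]]'

```text
time: 6.42
ee_pos: [0.5641, 0.2838, 0.0686]
eef_rot: [3.141, 0.0, -0.0]
ft_force: [0.3, -0.4, -0.6]
grip_width: 0.682
gripper_force: 0.0
```

```bash
python3 - <<'E'
from h import *
print(pts("w3",[[117,73]],.01).round(4))
snap("wrist","w4");print(arm.observe()["ee_pos"])
E
```

```text
[[0.5645 0.2843 0.01  ]]
[0.56079061 0.28238914 0.06368176]
```

View pics/w4.png

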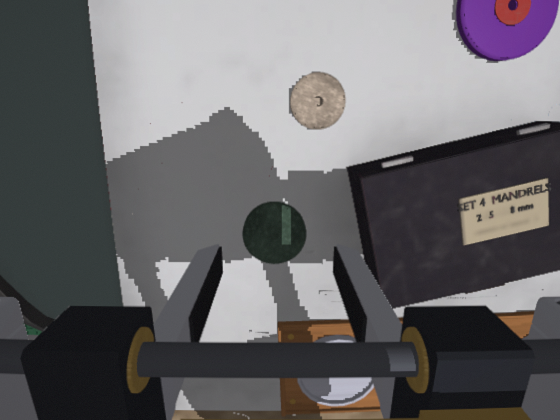

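The rubber wheel is centred between the fingers at about (275,232), the box edge is clear to the right, and the felt wheel is at (317,100).

```bash
python3 - <<'E'
from h import *
D=np.load("pics/w4.npz");s=arm.observe();print(s["ee_pos"],s["joint_velocities"].round(3),s["ft_force"].round(1))
print(D["T"][:3,3],pts("w4",[[274.5,232],[317,100]],.01).round(4))
E
```

```text
[0.56079061 0.28238914 0.06368176] [-0.002 -0.013 -0.011  0.002  0.125  0.003] [-1.9 -1.  -2.3]
[0.64517965 0.28429811 0.22565229] [[0.567  0.2862 0.01  ]
 [0.6524 0.2601 0.01  ]]
```

Emit:
play_rows --steps '[[[0, 0, 0, 0, 64], [0, 0, 0, 0, 64]]]'

```text
time: 6.72
ee_pos: [0.5661, 0.2846, 0.071]
eef_rot: [-3.141, 0.001, -0.005]
ft_force: [0.3, -0.7, -0.6]
grip_width: 0.679
gripper_force: 0.0
```

Emit:
play_rows --steps '[[[0, 0, 25, 0, 64], [0, 0, 13, 0, 64], [0, 0, 6, 0, 64], [0, 0, 0, 0, 64], [0, 0, 0, 0, 36], [0, 0, 0, 0, 36], [0, 0, 0, 0, 36], [0, 0, 0, 0, 36]]]'

```text
time: 7.72
ee_pos: [0.5654, 0.2847, 0.0254]
eef_rot: [-3.141, 0.0, -0.001]
ft_force: [0.0, -0.1, 2.0]
grip_width: 0.46
gripper_force: 15.0
```

Emit:
play_rows --steps '[[[0, 0, -40, 0, 36], [0, 0, -30, 0, 36], [-39, 16, 0, 0, 36], [-39, 16, 0, 0, 36], [-38, 17, 0, 0, 36], [0, 0, 0, 0, 36], [0, 0, 30, 0, 36], [0, 0, 0, 0, 36], [0, 0, 0, 0, 36]]]'

```text
time: 8.85
ee_pos: [0.4502, 0.236, 0.0653]
eef_rot: [-3.141, 0.0, -0.001]
ft_force: [0.9, 0.5, -0.3]
grip_width: 0.462
gripper_force: 15.0
```

Emit:
play_rows --steps '[[[0, 0, 18, 0, 36], [0, 0, 10, 0, 36], [0, 0, 4.5, 0, 36], [0, 0, 0, 0, 36], [0, 0, 0, 0, 56], [0, 0, 0, 0, 56], [0, 0, -10, 0, 56], [0, 0, -50, 0, 56], [0, 0, -50, 0, 56], [0, 0, 0, 0, 56]]]'

```text
time: 10.1
ee_pos: [0.4521, 0.2368, 0.1472]
eef_rot: [-3.138, 0.0, -0.015]
ft_force: [0.4, -0.0, -0.3]
grip_width: 0.595
gripper_force: 0.0
```

```bash
python3 - <<'E'
from h import *
snap("wrist","w5");print(arm.observe()["ee_pos"])
E
```

```text
[0.45032412 0.23608245 0.14477328]
```

View pics/w5.png

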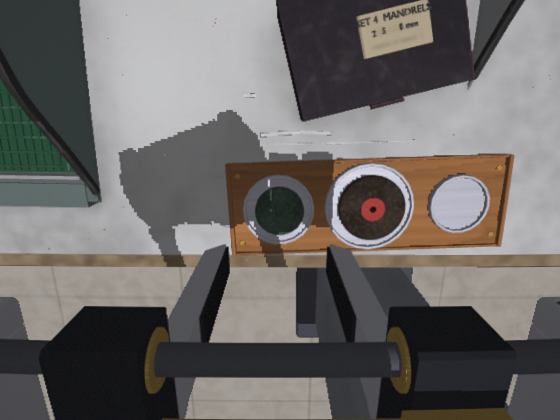

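The rubber wheel is centred in the medium nest (279,209) and the bristle wheel in the large nest (371,207). Now the felt wheel.

Emit:
play_rows --steps '[[[50, -6, 0, 0, 56], [51, -6, 0, 0, 56], [51, -5, 0, 0, 56], [50, -5, 0, 0, 56], [0, 0, 40, 0, 56], [0, 0, 32, 0, 56], [0, 0, 0, 0, 56], [0, 0, 0, 0, 56], [0, 0, 0, 0, 56]]]'

```text
time: 11.28
ee_pos: [0.652, 0.2579, 0.0722]
eef_rot: [-3.141, 0.0, -0.005]
ft_force: [-0.2, 0.3, 0.2]
grip_width: 0.595
gripper_force: 0.0
```

```bash
python3 - <<'E'
from h import *
snap("wrist","w6");print(arm.observe()["ee_pos"])
E
```

```text
[0.65196536 0.25788318 0.07223447]
```

View pics/w6.png

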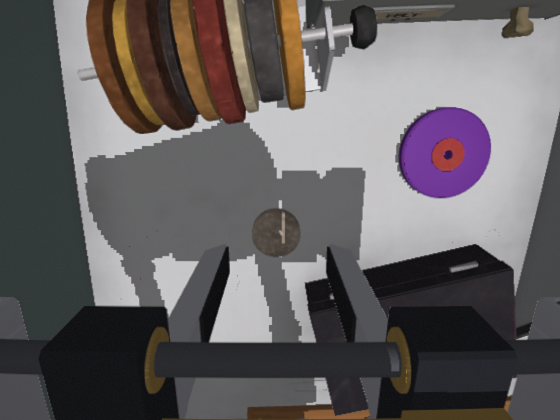

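The felt wheel is centred between the fingers at (276,233); the box and the wheel rack are clear.

Emit:
play_rows --steps '[[[0, 0, 25, 0, 56], [0, 0, 14, 0, 56], [0, 0, 6, 0, 56], [0, 0, 0, 0, 56], [0, 0, 0, 0, 26], [0, 0, 0, 0, 26], [0, 0, 0, 0, 26], [0, 0, 0, 0, 26], [0, 0, 0, 0, 26]]]'

```text
time: 12.45
ee_pos: [0.6515, 0.2577, 0.026]
eef_rot: [-3.141, 0.0, -0.002]
ft_force: [0.1, 0.5, 3.2]
grip_width: 0.351
gripper_force: 15.0
```

Emit:
play_rows --steps '[[[0, 0, -40, 0, 26], [0, 0, -40, 0, 26], [-49, 0, 0, 0, 26], [-49, 0, 0, 0, 26], [-49, 10, 0, 0, 26], [-49, 40, 0, 0, 26], [0, 46, 0, 0, 26], [0, 46, 0, 0, 26], [0, 46, 0, 0, 26], [0, 0, 0, 0, 26]]]'

```text
time: 13.7
ee_pos: [0.4554, 0.0677, 0.1054]
eef_rot: [3.141, -0.007, -0.0]
ft_force: [0.4, -0.2, -0.4]
grip_width: 0.352
gripper_force: 15.0
```

Emit:
play_rows --steps '[[[0, 0, 40, 0, 26], [0, 0, 0, 0, 26], [0, 0, 0, 0, 26]]]'

```text
time: 14.08
ee_pos: [0.456, 0.0708, 0.066]
eef_rot: [-3.141, -0.001, -0.001]
ft_force: [0.2, -0.7, -0.8]
grip_width: 0.351
gripper_force: 15.0
```

Emit:
play_rows --steps '[[[0, 0.5, 18, 0, 26], [0, 0, 10, 0, 26], [0, 0, 5, 0, 26], [0, 0, 0, 0, 26], [0, 0, 0, 0, 46], [0, 0, 0, 0, 46], [0, 0, -10, 0, 46], [0, 0, -50, 0, 46], [0, 0, -50, 0, 46], [0, 0, 0, 0, 46]]]'

```text
time: 15.32
ee_pos: [0.4589, 0.0696, 0.1469]
eef_rot: [3.141, -0.0, 0.016]
ft_force: [0.3, -0.1, -0.6]
grip_width: 0.489
gripper_force: 0.0
```

Emit:
play_rows --steps '[[[0, -40, 0, 0, 46], [0, -40, 0, 0, 46], [0, 0, 0, 0, 46], [0, 0, 0, 0, 46], [0, 0, 0, 0, 46]]]'

```text
time: 15.95
ee_pos: [0.4554, 0.1487, 0.1421]
eef_rot: [3.141, -0.002, -0.001]
ft_force: [0.2, -0.1, -0.1]
grip_width: 0.491
gripper_force: 0.0
```

```bash
python3 - <<'E'
from h import *
snap("wrist","w7")
E
```

```text
(no output)
```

View pics/w7.png

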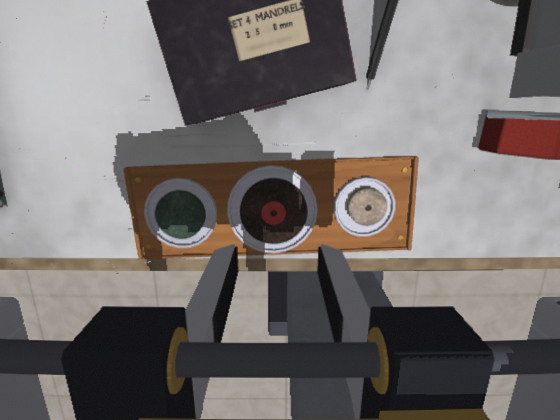

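All three wheels lie centred in their nests: rubber (180,211), bristle (273,210) and felt (368,207), each within about 3 mm.

```bash
python3 -c "
from station import arm
print(arm.job_done())"
```

```text
the job is handed in; nothing more can be done
None
```

I placed all three wheels flat in the nests of their own size, each within about 3 mm of centre in the last picture, without disturbing the other items, and handed the job in at about 16 s; no verdict came back.

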